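# Put the dye rod to soak in the lidded pot

## Robot

A 7-joint arm with a two-finger parallel gripper is mounted at the origin on the work surface. World frame = base frame: x ahead of the robot, y to its left, z up, the work surface at z = 0. Lengths are in m, angles in rad, forces in N, time in s.
With the tool pointing down it reaches from about 0.4 to 0.875 m from the base axis. Payload 6.5 kg.
Tool frame: the origin (TCP) lies between the finger pads; the fingertips stand 19 mm ahead of it and the grasp point (between the pads) is the TCP; x points along the fingers, y is the direction in which the jaws open and shut, and the axes are right-handed (so a half turn about x gives the same grasp; the last joint's range is limited). The gripper opens to 85 mm and grips with 20 to 120 N. Pads are 22 mm wide; open, the fingers measure 114 mm over their backs; the gripper's body (76 mm by 85 mm) begins 54 mm behind the grasp point. The pads swing forward as they close: fully open they stand 13 mm farther back than shut.
Start: joints at [-1.199, 0.536, -0.004, 1.538, 0.003, 1.067, -0.071], TCP at [0.276, 0.589, 0.25] pointing down, gripper open.
Joint ranges: [-2.7, 2.7], [-0.37, 2.16], [-1.27, 1.26], [0.24, 2.4], [-1.31, 4.45], [0.19, 1.91], [-2.76, 2.76]. Speed limits (rad/s): [2.39, 2.39, 3.14, 3.14, 3.14, 3.14, 3.14].

## Interface

Orientations are given as a rotation vector (axis times angle).
In Python, from station import observe, get_image, camera_info, sign_off gives the robot as it stands.
- The arm moves only by the shell command python3 -m creep 'ROWS' [OPENING] [FORCE]. ROWS is JSON, a list of rows, each a list of 6 numbers: the shift along the tool's x, y, z in mm, then the turn, a rotation vector about the tool's x, y, z in degrees. In form: [[x, y, z, ax, ay, az], ...]. A call has 1 to 8 rows; each row is the pose to reach, as a shift and turn from the pose commanded when the call began, along the tool's axes at that moment; what a row does not reach only later rows make up. A row lasts 1/12 s, in which the tool goes at most 41.7 mm and 7.16 degrees, less where a joint would pass 70% of its speed; a pose out of reach is approached as far as the arm can. A call with a gripper value outside its range is refused whole. OPENING is the finger opening in mm, from 0 to 85.4, set as the call begins (- or left out, the last holds). The fingers move at their own pace and stop on an object; FORCE is the grip in N (left out, the last holds). Time passes only in rows, so rows that repeat a pose let the fingers close. It gives the time, the measured TCP pose, the force and the opening at its end, in the units of the state.
- observe(): the state, without advancing time (a new reading comes with each control period).
- get_image(name): name is "scene" or "top"; returns the picture (400x640x3 uint8, red, green, blue); there is no depth.
- camera_info(name): a dict with "intrinsics" (3x3 intrinsics, pixels), "R" (3x3) and "t" (3): a world point X has camera coordinates R X + t. Camera axes: x right, y down, z forward; pixel columns grow to the right and rows downward; lengths in m; the calibration is good to about 2 mm. A picture is of the moment at which its call begins. camera_info takes no time and is no camera call.
- sign_off(): hands the job in, once; it reports no verdict.
The state is a dict: "clock": time; "joint_positions": joint angles; "qd": joint speeds; "joint_efforts": joint torques, N m; "position": TCP position; "eef_rot": TCP orientation; "ft_force": force on the tool from outside, world axes, zero at the start; "torque": the same for the moment, N m; "grip_width": opening from 0.0 (shut) to 1.0 (fully open).
Only numpy, scipy, OpenCV 4.12 (cv2) and the standard library are available. Lean on these libraries where they do the work, as an engineer would, in place of code of your own. Each camera call takes 0.05 s, during which the arm holds its last target. There are 200 camera calls.

## Task

In this batik workshop, put the dye rod to soak: first lift the lid off the blue pot under the rail by its knob and set it down gently, knob up, in the middle of the round cork stand. Then take the orange-handled rod out of its slanted holder and push it, steel end first, gently down into the narrow vial standing inside the pot, keeping hold of it until it reaches the bottom, and let go. Do not hit the rail, and leave the other things on the bench where they stand.

Things in the scene. Friction and masses are not known exactly. Their poses are not given: they have to be found in the camera images.
- pot: blue stoneware pot, fixed to the bench, upright, 112 mm outside, 100 mm inside, rim 100 mm high. Origin: centre of its underside on the bench; +z up. Its x axis points away from the robot, square to the rail (yaw varies by up to 0.2 rad either way)
- vial_mouth (a point): centre of the open mouth of the white vial fixed upright in the middle of the pot, 85 mm above the bench. The vial is 19 mm outside, 13 mm inside
- vial_floor (a point): centre of the vial's inner floor, 55 mm below its mouth, 30 mm above the bench
- rail: fixed steel drip rail: a 16 mm bar along its own y, 350 mm above the bench, 10 mm to +x of its origin, on 16 mm posts at y = -175 and +175 mm. Origin: on the bench at the pot's centre, same yaw. It passes over the pot, so a vertical tool cannot reach knob or vial; one leaning back to the robot by some 35 degrees (pot's x-z plane) can
- lid: loose blue stoneware lid, 116 mm across, 280 g, resting on the pot's rim. Origin: centre of its flat underside (z = 94 mm when on the pot, the plug of 91 mm diameter reaching 6 mm into the pot, 16 mm from the underside to the foot of the knob); z up through the knob
- lid_knob (a point): middle of the grip of the lid's pale wooden knob: a round cylinder of 24 mm diameter, 30 mm tall, its centre 44 mm above the lid's origin and 28 mm above the lid's top face, on a thinner neck
- mat: round cork stand for the lid, fixed, 150 mm across, 35 mm tall. Origin: centre of its underside on the bench
- holder: white-painted wooden slanted holder with a dark sleeve for the rod, fixed, 110 x 80 mm foot. Origin: centre of its underside; its x axis is the direction in which the rod's top leans. Its square sleeve is 13 mm inside and 71 mm deep, leaning 0.6 rad (34 degrees) from vertical towards +x, mouth about 84 mm above the bench
- rod: loose dye rod, 60 g, 150 mm long: a steel rod of 8 mm diameter, 90 mm long, then an orange handle of 14 x 14 mm, 60 mm long. Origin: centre of the free steel end; +z along the rod to the handle. At the start it stands in the holder's sleeve, leaning 0.6 rad from vertical towards the holder's +x, two handle faces square to the holder's y axis
- rod_grip (a point): centre of the orange handle, 120 mm from the rod's origin along its z axis
- bottle: clear water bottle with a blue cap, 64 mm across, 200 mm tall, standing beside the pot. Loose, leave alone. Origin: centre of its underside
- dye_jar: amber glass jar with a white cap, 60 mm across, 85 mm tall, on the other side of the pot. Loose, leave alone. Origin: centre of its underside
- cup: terracotta cup, 66 mm across, 55 mm tall, on the robot's side of the pot. Loose, leave alone. Origin: centre of its underside
- stamp: copper printing stamp with a dark wooden handle, 60 mm square, 59 mm tall, on the robot's side of the cork stand. Loose, leave alone. Origin: centre of its underside
- small_jar: green glass jar with a red cap, 50 mm across, 65 mm tall, beside the slanted holder. Loose, leave alone. Origin: centre of its underside
- bowl: white bowl, 110 mm across, 45 mm tall, behind the rail. Loose, leave alone. Origin: centre of its underside
- brush: brush about 200 mm long lying flat behind the rail. Loose, leave alone. Origin: near its middle

How it is judged:
By the outcome, as a careful person would: the job done as asked, in the order asked, and still so for the second after the job is handed in, with the robot touching nothing.
It also fails if it takes over 72 s, if anything falls off the work surface, if the arm or the gripper's body presses on something with over 40 N, if the wrist force passes 120 N, or if a joint passes its speed limit or range.

## Working session

There is one attempt and no reset: what is moved stays moved. The work goes in short steps, Python scripts to look and compute and a shell command to move; the robot and the scene stay as the last step left them, time stands still between calls to the robot, and variables do not carry over. Pictures are saved under pics/ and viewed, about 8 in all and at most 12, crops included, and the job is handed in when it is done.

```bash
mkdir -p pics; ls; python3 - <<'E'
from station import *
import cv2
for n in("scene","top"):
    c=camera_info(n);print(n,c)
    cv2.imwrite(f"pics/{n}0.png",get_image(n)[:,:,::-1])
print(observe())
E
```

```text
pics
scene {'intrinsics': array([[400.37149036,   0.        , 318.32853584],
       [  0.        , 400.37149036, 201.81556956],
       [  0.        ,   0.        ,   1.        ]]), 'R': array([[-0.85136746,  0.52451792, -0.00737595],
       [ 0.44000467,  0.70639367, -0.55444014],
       [-0.28560346, -0.47527774, -0.83219092]]), 't': array([ 0.41210498, -0.18950697,  1.40440006])}
top {'intrinsics': array([[393.57153664,   0.        , 320.11656668],
       [  0.        , 393.57153664, 197.62774786],
       [  0.        ,   0.        ,   1.        ]]), 'R': array([[ 0.01593289, -0.99986435, -0.00417428],
       [-0.98034758, -0.01480061, -0.19672203],
       [ 0.19663356,  0.00722659, -0.98045042]]), 't': array([0.03860918, 0.53035012, 1.02540684])}
{'clock': 0.1, 'joint_positions': array([-1.19919746,  0.53711379, -0.00445835,  1.53871799,  0.00257393,
        1.06730783, -0.07119084]), 'qd': array([-0.00011561, -0.00031232, -0.00054305, -0.0036234 ,  0.00056218,
       -0.00127399, -0.00112332]), 'joint_efforts': array([ 2.22894909e-03, -5.84562349e+01,  1.05174758e+00, -2.59776378e+01,
        1.26786841e-02,  4.62255019e-03, -1.65895705e-05]), 'position': array([0.27533856, 0.58823264, 0.24950729]), 'eef_rot': array([ 0.34209237,  1.54365571, -0.34449604]), 'ft_force': array([-0.53579278, -0.01999083,  0.17837454]), 'torque': array([-0.03482945,  0.034083  ,  0.01776153]), 'grip_width': 0.9983962101711817}
```

View pics/scene0.png

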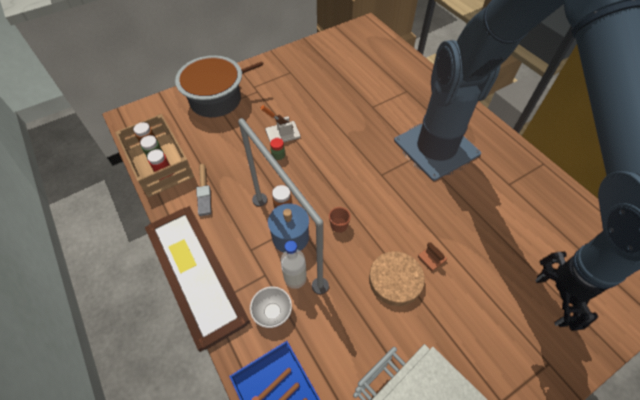

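View pics/top0.png

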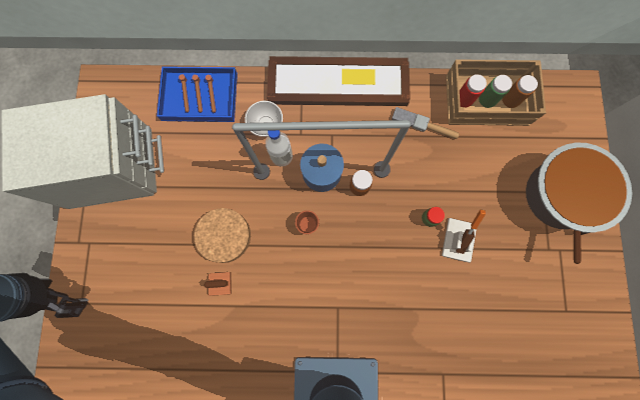

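The top view shows the pot at (322,168), knob (322,160), mat (221,235), holder (460,240) with the handle tip near (478,217), and the rail from (237,127) to (408,124). The scene view shows the knob at (288,214), mat at (397,277) and handle at about (272,114).

```bash
cat > h.py <<'E'
import numpy as np, cv2
from station import *
from scipy.spatial.transform import Rotation as Ro
C={n:camera_info(n) for n in("scene","top")}
def ray(n,p):
    c=C[n]; d=c["R"].T@np.linalg.inv(c["intrinsics"])@[p[0],p[1],1.]; o=-c["R"].T@c["t"]; return o,d/np.linalg.norm(d)
def plane(n,p,z):
    o,d=ray(n,p); return o+d*(z-o[2])/d[2]
def proj(n,X):
    c=C[n]; q=c["intrinsics"]@(c["R"]@np.asarray(X,float)+c["t"]); return q[:2]/q[2]
def tri(ps,pt):
    P=[C[n]["intrinsics"]@np.c_[C[n]["R"],C[n]["t"]] for n in("scene","top")]
    X=cv2.triangulatePoints(P[0],P[1],np.array(ps,float).reshape(2,1),np.array(pt,float).reshape(2,1))[:,0]; return X[:3]/X[3]
def blob(img,lo,hi,box):
    x0,y0,x1,y1=box; h=cv2.cvtColor(img[y0:y1,x0:x1],cv2.COLOR_RGB2HSV); m=cv2.inRange(h,lo,hi)
    n,l,s,c=cv2.connectedComponentsWithStats(m); i=1+np.argmax(s[1:,4]); return c[i]+[x0,y0],s[i],(np.argwhere(l==i)[:,::-1]+[x0,y0])
def crop(n,img,box,k): return cv2.resize(img[box[1]:box[3],box[0]:box[2]],None,fx=k,fy=k,interpolation=cv2.INTER_CUBIC)
E
python3 - <<'E'
from h import *
s=cv2.imread("pics/scene0.png");t=cv2.imread("pics/top0.png")
a=[crop(0,t,(280,130,360,205),5),crop(0,t,(420,190,500,265),5)]
b=[crop(0,s,(250,190,330,265),5),crop(0,s,(245,90,325,165),5)]
cv2.imwrite("pics/c1.png",cv2.resize(np.vstack([np.hstack(a),np.hstack(b)]),(640,600)))
S=s[:,:,::-1];T=t[:,:,::-1]
for n,I,box in(("top",T,(180,195,262,275)),("scene",S,(360,240,435,310))):
    h=cv2.cvtColor(np.ascontiguousarray(I),cv2.COLOR_RGB2HSV)
    m=None
    print(n,h[235 if n=="top" else 277,221 if n=="top" else 397],h[265 if n=="top" else 315,250 if n=="top" else 380])
for n,I,box in(("top",T,(295,140,348,193)),("scene",S,(262,195,315,255))):
    c,st,pts=blob(np.ascontiguousarray(I),(100,90,50),(118,255,255),box)
    e=cv2.fitEllipse(cv2.convexHull(pts.astype(np.int32)));print(n,c,st,e,plane(n,e[0],.105))
for n,I,box in(("top",T,(465,205,490,232)),("scene",S,(255,100,282,125))):
    c,st,pts=blob(np.ascontiguousarray(I),(5,150,120),(14,255,255),box);print(n,c,st)
print("rail",[plane("top",p,.35) for p in((237,127),(408,124))],tri((240,122),(408,124)),tri((320,219),(237,127)))
E
```

```text
top [ 15 121 191] [ 13 134 167]
scene [ 14 114 188] [ 12 126 158]
top [321.92557252 167.08969466] [   6    4   42   42 1048] ((321.59686279296875, 164.6150360107422), (41.23796844482422, 42.22627639770508), 101.8504638671875) [0.60843884 0.04395031 0.105     ]
scene [292.94262295 220.25245902] [ 11  10  35  34 610] ((290.7109375, 220.16152954101562), (30.621360778808594, 37.49839782714844), 130.8373260498047) [0.60339393 0.04762522 0.105     ]
top [478.85950413 218.7768595 ] [  7   4  14  20 121]
scene [266.51111111 109.37777778] [ 5  5 15 11 45]
rail [array([0.61477531, 0.21691412, 0.35      ]), array([ 0.62625656, -0.13251973,  0.35      ])] [ 0.62821625 -0.13368926  0.34595484] [0.61163579 0.21643777 0.35553199]
```

View pics/c1.png

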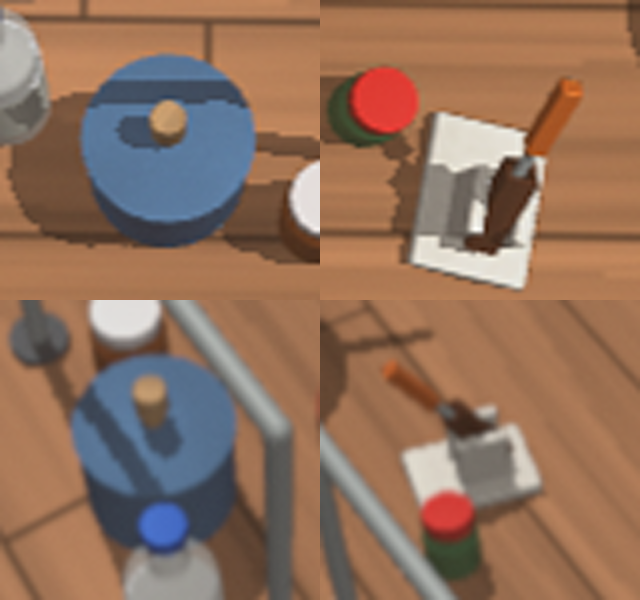

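The crops show the knob top at about top px (322,159.5) and scene px (287.5,211). The handle's tip end is at top (482.5,211.6) / scene (262,108) and its lower end at top (474.5,227.3) / scene (275,116). Holder foot corners are at top (449,218), (477,225), (471,262) and (442.5,255.5).

```bash
python3 - <<'E'
from h import *
np.set_printoptions(precision=4,suppress=True)
print("knobtop",tri((287.5,211),(322,159.5)),plane("top",(322,159.5),.153),plane("scene",(287.5,211),.153))
A=tri((262,108),(482.5,211.6));B=tri((275,116.2),(474.5,227.3))
print("handle",A,B,np.linalg.norm(A-B),(A-B)/np.linalg.norm(A-B))
F=[plane("top",p,.012) for p in((449,218),(477,225),(471.2,262),(442.5,255.5))];print(np.array(F),np.mean(F,0))
for n,f in(("top","top0"),("scene","scene0")):
    I=cv2.cvtColor(cv2.imread(f"pics/{f}.png"),cv2.COLOR_BGR2RGB).astype(int)
    b=(185,198,258,272) if n=="top" else (362,244,434,308)
    # cork is less red-saturated & textured
    h=cv2.cvtColor(I.astype(np.uint8),cv2.COLOR_RGB2HSV)
    c,st,pts=blob(I.astype(np.uint8),(13,80,165),(20,128,255),b)
    m=np.zeros(I.shape[:2],np.uint8);m[pts[:,1],pts[:,0]]=255
    m=cv2.morphologyEx(cv2.morphologyEx(m,cv2.MORPH_CLOSE,np.ones((5,5))),cv2.MORPH_OPEN,np.ones((7,7)))
    e=cv2.fitEllipse(cv2.convexHull(np.argwhere(m)[:,::-1].astype(np.int32)));print(n,e,plane(n,e[0],.035))
s=observe();R=Ro.from_rotvec(s["eef_rot"]).as_matrix();print(R)
E
```

```text
knobtop [0.6081 0.0433 0.1513] [0.608  0.0429 0.153 ] [0.6081 0.0447 0.153 ]
handle [ 0.4816 -0.357   0.1429] [ 0.4456 -0.3511  0.0941] 0.06101832190808548 [ 0.5904 -0.0975  0.8012]
[[ 0.4849 -0.3162  0.012 ]
 [ 0.4663 -0.3935  0.012 ]
 [ 0.3636 -0.3712  0.012 ]
 [ 0.3801 -0.2932  0.012 ]] [ 0.4237 -0.3435  0.012 ]
top ((220.96218872070312, 234.5912628173828), (52.551021575927734, 55.114437103271484), 47.12459945678711) [0.426  0.3167 0.035 ]
scene ((396.7550354003906, 275.4267272949219), (49.08946228027344, 56.261714935302734), 118.65247344970703) [0.4257 0.3176 0.035 ]
[[-0.0006  0.4239  0.9057]
 [-0.0014  0.9057 -0.4239]
 [-1.     -0.0015  0.0001]]
```

```bash
cat >> h.py <<'E'
np.set_printoptions(precision=4,suppress=True)
YAW=.04
def Rt(yaw,tilt):  # tool leaning back by tilt, heading yaw
    s,c=np.sin(tilt),np.cos(tilt)
    return Ro.from_euler("z",yaw).as_matrix()@np.array([[s,0,c],[0,1,0],[-c,0,s]])
KNOB=np.array([.608,.0437,.138]); MAT=np.array([.426,.317,.035])
def rows(p,R,p0=None,R0=None):
    s=observe(); R0=Ro.from_rotvec(s["eef_rot"]).as_matrix() if R0 is None else R0; p0=s["position"] if p0 is None else p0
    d=R0.T@(np.asarray(p)-p0)*1000; w=np.degrees(Ro.from_matrix(R0.T@R).as_rotvec())
    print("row",d.round(1),w.round(1),"| n",max(np.linalg.norm(d)/41.7,np.linalg.norm(w)/7.16).round(1))
E
python3 - <<'E'
from h import *
R=Rt(YAW,.61)
rows(KNOB-R[:,0]*.15,R)
for n,p,z in(("bottle cap",(274,133),.2),("dyejar",(362,179),.085),("cup",(306,221),.055),("stamp",(219,284),.03)):print(n,plane("top",p,z))
E
```

```text
row [ -10.8 -391.7  455.8] [-26.5 -34.3   8.4] | n 14.4
bottle cap [0.6592 0.1608 0.2   ]
dyejar [ 0.5758 -0.0648  0.085 ]
cup [0.4643 0.0839 0.055 ]
stamp [0.2938 0.3145 0.03  ]
```

```bash
python3 -m creep '[[-25,-196,228,-13,-17,4],[-25,-196,228,-13,-17,4],[-25,-196,228,-13,-17,4],[-25,-196,228,-13,-17,4],[-25,-196,228,-13,-17,4],[-25,-196,228,-13,-17,4],[-25,-196,228,-13,-17,4],[-25,-196,228,-13,-17,4]]' 52 40; python3 -c "
from h import *
R=Rt(YAW,.61);rows(KNOB-R[:,0]*.15,R)"
```

```text
clock: 0.77
position: [0.4014, 0.3073, 0.2754]
eef_rot: [0.162, 1.259, -0.163]
ft_force: [0.3, -0.2, 0.1]
grip_width: 0.608
row [  58.6 -235.9  164.3] [-13.8 -17.3   4.8] | n 7.0
```

```bash
python3 -m creep '[[59,-236,164,-13.8,-17.3,4.8],[59,-236,164,-13.8,-17.3,4.8],[59,-236,164,-13.8,-17.3,4.8],[59,-236,164,-13.8,-17.3,4.8],[59,-236,164,-13.8,-17.3,4.8],[59,-236,164,-13.8,-17.3,4.8],[59,-236,164,-13.8,-17.3,4.8],[59,-236,164,-13.8,-17.3,4.8]]'; python3 -c "
from h import *
R=Rt(YAW,.61);rows(KNOB-R[:,0]*.15,R);rows(KNOB,R)
cv2.imwrite('pics/t1.png',np.hstack([crop(0,get_image(n)[:,:,::-1],b,4) for n,b in(('top',(260,100,360,200)),('scene',(240,160,340,260)))]))"
```

```text
clock: 1.43
position: [0.5085, 0.0763, 0.2611]
eef_rot: [-0.024, 0.962, 0.038]
ft_force: [-0.2, 1.2, -0.5]
grip_width: 0.608
row [  7.1 -36.6   9.8] [ 0.2 -0.1  0.1] | n 0.9
row [157.1 -36.4  10. ] [ 0.2 -0.1  0.1] | n 3.9
```

View pics/t1.png

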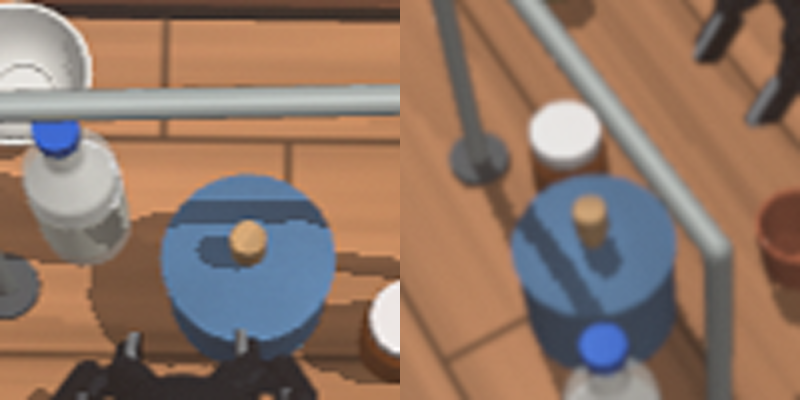

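The gripper is leaning in from the robot's side, clear of the rail, with the knob at top px (322,160). It is still arriving, so I'll hold and then measure.

```bash
python3 -m creep '[[0,0,0,0,0,0],[0,0,0,0,0,0],[0,0,0,0,0,0]]'; python3 -c "
from h import *
R=Rt(YAW,.61);rows(KNOB-R[:,0]*.15,R);rows(KNOB,R)"
```

```text
clock: 1.78
position: [0.5076, 0.0821, 0.2612]
eef_rot: [-0.028, 0.962, 0.047]
ft_force: [-0.4, 0.3, 1.2]
grip_width: 0.612
row [  7.4 -42.6   9.9] [ 0.7 -0.1 -0.3] | n 1.1
row [157.4 -43.3  10.1] [ 0.7 -0.1 -0.3] | n 3.9
```

```bash
python3 -m creep '[[7,-22,5,0.7,0,-0.3],[7,-43,10,0.7,0,-0.3],[7,-43,10,0.7,0,-0.3],[35,-43,10,0.7,0,-0.3],[65,-43,10,0.7,0,-0.3],[90,-43,10,0.7,0,-0.3],[100,-43,10,0.7,0,-0.3],[100,-43,10,0.7,0,-0.3]]'; python3 -c "
from h import *
R=Rt(YAW,.61);rows(KNOB,R)
cv2.imwrite('pics/t2.png',np.hstack([crop(0,get_image(n)[:,:,::-1],b,6) for n,b in(('top',(290,130,350,195)),('scene',(260,180,325,245)))]))"
```

```text
clock: 2.45
position: [0.5673, 0.0399, 0.1966]
eef_rot: [-0.025, 0.963, 0.029]
ft_force: [0.7, -0.5, 1.6]
grip_width: 0.605
row [71.4  2.8  0.1] [ 0.1 -0.1  0.5] | n 1.7
```

View pics/t2.png

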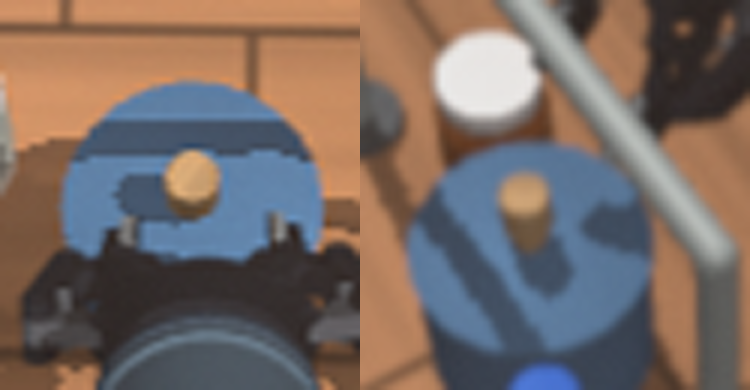

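The top view puts the jaws about 3 mm right of the knob's centre line, which matches the computed +2.8 mm. I'll correct that and go in.

```bash
python3 -m creep '[[10,3,0,0,0,0.5],[30,3,0,0,0,0.5],[50,3,0,0,0,0.5],[62,3,0,0,0,0.5],[69,3,0,0,0,0.5],[69,3,0,0,0,0.5],[69,3,0,0,0,0.5],[69,3,0,0,0,0.5]]'; python3 -c "
from h import *
R=Rt(YAW,.61);rows(KNOB,R)"
```

```text
clock: 3.22
position: [0.6058, 0.0423, 0.1411]
eef_rot: [-0.021, 0.963, 0.035]
ft_force: [-0.3, 0.4, 0.1]
grip_width: 0.61
row [3.8 1.3 0.1] [ 0.  -0.2  0.1] | n 0.1
```

Close on the knob.

```bash
python3 -m creep '[[1,1.3,0,0,0,0],[2,1.3,0,0,0,0],[2,1.3,0,0,0,0],[2,1.3,0,0,0,0],[2,1.3,0,0,0,0],[2,1.3,0,0,0,0],[2,1.3,0,0,0,0],[2,1.3,0,0,0,0]]' 10 50; python3 -c "
from h import *
R=Rt(YAW,.61);rows(KNOB,R);rows([.6068,.0435,.139+.02],R);rows([.6068,.0435,.139+.05],R)"
```

```text
clock: 3.88
position: [0.6072, 0.0436, 0.1394]
eef_rot: [-0.02, 0.963, 0.035]
ft_force: [-4.0, 0.7, 6.0]
grip_width: 0.264
row [ 1.6  0.  -0.1] [-0.  -0.1  0.1] | n 0.0
row [-16.3  -0.1  10.9] [-0.  -0.1  0.1] | n 0.5
row [-40.9  -0.2  28. ] [-0.  -0.1  0.1] | n 1.2
```

```bash
python3 -m creep '[[-2,0,1.4,0,0,0],[-6,0,4,0,0,0],[-12,0,8.5,0,0,0],[-21,0,14.5,0,0,0],[-31,0,21.5,0,0,0],[-41,0,28.5,0,0,0],[-48,0,33.5,0,0,0],[-48,0,33.5,0,0,0]]'; python3 -c "
from h import *
s=observe();print(s['position'],s['ft_force'])
R=Rt(YAW,.61);rows([.48,.06,.20],R);rows([.426,.317,.20],R)"
```

```text
clock: 4.55
position: [0.6082, 0.0433, 0.1994]
eef_rot: [-0.019, 0.961, 0.034]
ft_force: [0.3, -0.2, -2.4]
grip_width: 0.262
[0.6082 0.0433 0.1994] [ 0.2908 -0.2268 -2.3696]
row [ -73.5   21.5 -104.1] [-0.1 -0.   0.1] | n 3.1
row [ -99.2  280.3 -140.3] [-0.1 -0.   0.1] | n 7.9
```

```bash
python3 -m creep '[[-6,2,-8,0,0,0],[-20,5,-26,0,0,0],[-35,10,-48,0,0,0],[-52,15,-74,0,0,0],[-70,25,-98,0,0,0],[-80,45,-114,0,0,0],[-87,70,-125,0,0,0],[-91,98,-130,0,0,0]]'; python3 -m creep '[[-2,28,-3,0,0,0],[-4,58,-5,0,0,0],[-6,90,-8,0,0,0],[-8,120,-10,0,0,0],[-8,150,-10,0,0,0],[-8,172,-10,0,0,0],[-8,182,-10,0,0,0],[-8,182,-10,0,0,0]]'; python3 -c "
from h import *
R=Rt(YAW,.61);rows([.426,.317,.20],R)"
```

```text
clock: 5.22
position: [0.4781, 0.1009, 0.1886]
eef_rot: [-0.026, 0.979, 0.026]
ft_force: [0.8, 0.1, -4.7]
grip_width: 0.26
clock: 5.88
position: [0.4583, 0.2882, 0.1883]
eef_rot: [-0.025, 0.979, 0.036]
ft_force: [-0.1, -0.1, -2.5]
grip_width: 0.263
row [-27.1  30.1 -19.2] [ 0.2 -1.1  0.2] | n 1.1
```

```bash
python3 -m creep '[[-8,10,-5,0,-0.5,0],[-17,20,-12,0,-1,0],[-24,27,-17,0,-1.1,0],[-27,30,-19,0,-1.1,0],[-27,30,-19,0,-1.1,0],[-27,30,-19,0,-1.1,0],[-27,30,-19,0,-1.1,0],[-27,30,-19,0,-1.1,0]]'; python3 -c "
from h import *
R=Rt(YAW,.61);rows([.426,.317,.20],R)
print(observe()['joint_positions'])
cv2.imwrite('pics/t3.png',np.hstack([crop(0,get_image(n)[:,:,::-1],b,4) for n,b in(('top',(175,160,275,290)),('scene',(350,190,450,320)))]))"
```

```text
clock: 6.55
position: [0.4275, 0.3127, 0.1996]
eef_rot: [-0.026, 0.96, 0.03]
ft_force: [0.5, -0.7, -2.6]
grip_width: 0.263
row [-1.1  4.4 -0.8] [0.2 0.  0.5] | n 0.1
[-0.0423  0.5904 -1.1826  2.2175  1.4767  1.0568 -0.5454]
```

View pics/t3.png

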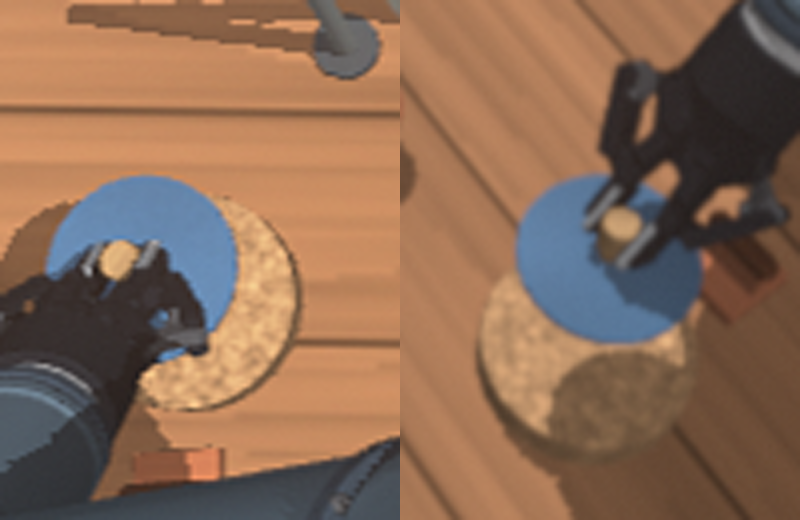

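The lid hangs level over the mat, and joint 3 is near its limit. I'll turn the yaw towards radial while centring.

```bash
python3 -c "
from h import *
R=Rt(.45,.61);rows([.426,.317,.20],R)"
```

```text
row [-0.9  4.1 -0.7] [-19.1  -0.1  14. ] | n 3.3
```

```bash
python3 -m creep '[[0,1,0,-3,0,2.2],[0,2,0,-7,0,5],[0,3,0,-11,0,8],[-1,4,0,-15,0,11],[-1,4,-0.7,-18,0,13],[-1,4,-0.7,-19,0,14],[-1,4,-0.7,-19,0,14],[-1,4,-0.7,-19,0,14]]'; python3 -c "
from h import *
print(observe()['joint_positions'])
R=Rt(.45,.61);rows([.426,.317,.20],R);rows([.426,.317,.09],R)"
```

```text
clock: 7.32
position: [0.426, 0.3169, 0.2002]
eef_rot: [-0.214, 0.945, 0.414]
ft_force: [0.1, -0.6, -2.4]
grip_width: 0.267
[ 0.1703  0.5223 -1.2157  2.3055  1.6378  0.7044 -0.2331]
row [ 0.2  0.1 -0.1] [-0.1 -0.1 -0. ] | n 0.0
row [ 90.5  -0.1 -63. ] [-0.1 -0.1 -0. ] | n 2.6
```

```bash
python3 -m creep '[[6,0,-4,0,0,0],[14,0,-10,0,0,0],[24,0,-17,0,0,0],[35,0,-24,0,0,0],[45,0,-31,0,0,0],[52,0,-36,0,0,0],[56,0,-39,0,0,0],[56,0,-39,0,0,0]]'; python3 -c "
from h import *
print(observe()['joint_positions'])
R=Rt(.45,.61);rows([.426,.317,.09],R)"
```

```text
clock: 7.98
position: [0.425, 0.3179, 0.131]
eef_rot: [-0.215, 0.947, 0.416]
ft_force: [0.6, -0.1, -3.0]
grip_width: 0.265
[ 0.0597  0.7118 -1.1116  2.3409  1.908   0.8262 -0.4433]
row [ 34.   -1.3 -22.9] [-0.  -0.2 -0.1] | n 1.0
```

```bash
python3 -m creep '[[5,-0.5,-3.2,0,0,0],[12,-1,-8,0,0,0],[20,-1,-13.6,0,0,0],[28,-1,-19,0,0,0],[33,-1,-22.3,0,0,0],[36.5,-1,-24.6,0,0,0],[36.5,-1,-24.6,0,0,0],[36.5,-1,-24.6,0,0,0]]'; python3 -c "
from h import *
print(observe()['joint_positions'])
R=Rt(.45,.61);rows([.426,.317,.086],R);rows([.426,.317,.0795],R)"
```

```text
clock: 8.65
position: [0.4267, 0.3174, 0.0882]
eef_rot: [-0.215, 0.945, 0.416]
ft_force: [-0.1, 0.7, -3.1]
grip_width: 0.262
[ 0.0161  0.8339 -1.0522  2.3473  2.0523  0.9049 -0.53  ]
row [ 1.4 -0.  -1.9] [-0.  -0.  -0.1] | n 0.1
row [ 6.7 -0.1 -5.6] [-0.  -0.  -0.1] | n 0.2
```

```bash
python3 -m creep '[[1,0,-1.2,0,0,0],[2,0,-2,0,0,0],[3,0,-2.8,0,0,0],[4,0,-3.5,0,0,0],[5,0,-4.2,0,0,0],[6,0,-5,0,0,0],[6,0,-5,0,0,0],[6,0,-5,0,0,0]]'; python3 -c "
from h import *
R=Rt(.45,.61);rows([.426,.317,.0795],R)"
```

```text
clock: 9.32
position: [0.4261, 0.3171, 0.0804]
eef_rot: [-0.215, 0.945, 0.416]
ft_force: [-1.0, -0.8, -0.1]
grip_width: 0.262
row [ 0.7 -0.  -0.6] [-0.  -0.  -0.1] | n 0.0
```

```bash
python3 -m creep '[[0.4,0,-0.3,0,0,0],[0.7,0,-0.5,0,0,0],[0.7,0,-0.5,0,0,0],[0.7,0,-0.5,0,0,0]]'; python3 -m creep '[[0,0,0,0,0,0],[0,0,0,0,0,0],[0,0,0,0,0,0],[0,0,0,0,0,0],[0,0,0,0,0,0],[0,0,0,0,0,0]]' 50
```

```text
clock: 9.65
position: [0.4261, 0.317, 0.0804]
eef_rot: [-0.216, 0.943, 0.416]
ft_force: [-4.2, -4.9, 12.4]
grip_width: 0.263
clock: 10.15
position: [0.426, 0.3169, 0.0793]
eef_rot: [-0.215, 0.945, 0.416]
ft_force: [0.1, -0.6, 0.5]
grip_width: 0.582
```

```bash
python3 -m creep '[[-5,0,0,0,0,0],[-15,0,0,0,0,0],[-30,0,0,0,0,0],[-45,0,0,0,0,0],[-58,0,0,0,0,0],[-70,0,0,0,0,0],[-75,0,0,0,0,0],[-75,0,0,0,0,0]]'; python3 -c "
from h import *
print(observe()['joint_positions'])
cv2.imwrite('pics/t4.png',np.hstack([crop(0,get_image(n)[:,:,::-1],b,4) for n,b in(('top',(175,160,275,290)),('scene',(350,190,450,320)))]))
R=Rt(-.21,0);G=np.array([.464,-.354,.1185])
rows(G+[0,0,.15],R)"
```

```text
clock: 10.82
position: [0.3959, 0.3062, 0.1443]
eef_rot: [-0.219, 0.951, 0.412]
ft_force: [1.0, 0.3, -0.1]
grip_width: 0.587
[ 0.138   0.7419 -1.2682  2.3956  1.8511  0.9311 -0.418 ]
row [-229.9 -624.7 -115.8] [ 36.7  33.2 -11.3] | n 16.2
```

View pics/t4.png

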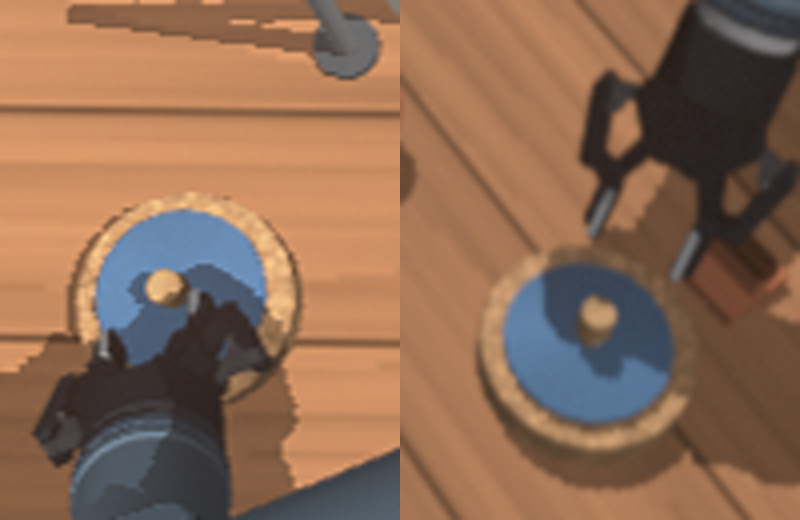

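The lid sits concentric on the mat, knob up, and the jaws are clear. Next I'll rise, straighten the tool and get away from the joint limits.

```bash
python3 -c "
from h import *
rows([.43,.28,.30],Rt(.3,0.1))"
```

```text
row [-118.   -39.   104.7] [ 8.2 28.7 -2.9] | n 4.2
```

```bash
python3 -m creep '[[-12,-4,11,0.5,2,0],[-30,-10,26,2,7,-0.7],[-52,-18,46,3.5,13,-1.2],[-78,-26,70,5.5,19,-1.9],[-100,-34,90,7,25,-2.4],[-118,-39,104,8,28.7,-2.9],[-118,-39,104,8,28.7,-2.9],[-118,-39,104,8,28.7,-2.9]]'; python3 -c "
from h import *
print(observe()['joint_positions'])
R=Rt(-.21,0);G=np.array([.464,-.354,.1185])
rows(G+[0,0,.16],R)"
```

```text
clock: 11.58
position: [0.4296, 0.2806, 0.3019]
eef_rot: [-0.223, 1.464, 0.248]
ft_force: [1.4, 0.6, -0.1]
grip_width: 0.586
[ 0.2695  0.4391 -1.2087  1.8617  0.5245  1.0882  0.7445]
row [   7.2 -615.8 -158.4] [29.4  5.3 -1.5] | n 15.2
```

```bash
python3 -m creep '[[0,-15,-4,2,0,0],[2,-50,-12,4,1,0],[3,-90,-23,6,1,0],[4,-130,-34,8,2,0],[4,-170,-44,10,2,0],[4,-210,-54,12,2,0],[4,-250,-64,14,3,0],[4,-290,-74,16,3,0]]'; python3 -c "
from h import *
print(observe()['joint_positions'])
R=Rt(-.21,0);G=np.array([.464,-.354,.1185])
rows(G+[0,0,.16],R)"
```

```text
clock: 12.25
position: [0.4454, -0.0209, 0.2876]
eef_rot: [-0.003, 1.529, 0.033]
ft_force: [1.5, 0.2, 0.8]
grip_width: 0.583
[ 0.9859  0.3082 -1.1867  1.991   0.3237  1.0106  1.2458]
row [   3.3 -333.5   10.8] [13.3  2.2 -1.4] | n 8.0
```

```bash
python3 -m creep '[[0,-30,1,1.5,0,0],[1,-65,2,3,0,0],[1,-105,3,5,1,0],[2,-145,5,6.5,1,-0.5],[2,-185,6,8,2,-1],[3,-225,7,9.5,2,-1],[3,-260,9,11,2,-1],[3,-290,10,12,2,-1]]'; python3 -m creep '[[0,-22,0,0.7,0,0],[0,-36,0,1.3,0,0],[0,-43,0,1.3,0,0],[0,-43,0,1.3,0,0],[0,-43,0,1.3,0,0]]'; python3 -c "
from h import *
print(observe()['joint_positions'])
R=Rt(-.21,0);G=np.array([.464,-.354,.1185])
rows(G+[0,0,.16],R);rows(G,R)"
```

```text
clock: 12.92
position: [0.4622, -0.311, 0.2786]
eef_rot: [0.153, 1.562, -0.143]
ft_force: [0.9, 0.8, 0.5]
grip_width: 0.588
clock: 13.33
position: [0.4553, -0.3492, 0.2796]
eef_rot: [0.168, 1.559, -0.157]
ft_force: [-1.2, 0.6, 0.1]
grip_width: 0.582
[ 1.2582  0.5456 -0.9452  1.6766  0.4668  1.1624  1.5568]
row [ 1.1 -2.9  9.5] [ 0.2  0.3 -0.4] | n 0.2
row [161.1  -4.1   8.7] [ 0.2  0.3 -0.4] | n 3.9
```

```bash
python3 -m creep '[[10,-4,9,0,0,-0.4],[35,-4,9,0,0,-0.4],[65,-4,9,0,0,-0.4],[95,-4,9,0,0,-0.4],[110,-4,9,0,0,-0.4],[117,-4,9,0,0,-0.4],[117,-4,9,0,0,-0.4],[117,-4,9,0,0,-0.4]]'; python3 -c "
from h import *
R=Rt(-.21,0);G=np.array([.464,-.354,.1185])
rows(G,R)
cv2.imwrite('pics/t5.png',np.hstack([crop(0,get_image(n)[:,:,::-1],b,5) for n,b in(('top',(430,180,505,265)),('scene',(245,80,320,165)))]))"
```

```text
clock: 14.0
position: [0.4648, -0.3558, 0.1636]
eef_rot: [0.163, 1.558, -0.164]
ft_force: [0.7, -1.4, 0.3]
grip_width: 0.588
row [45.1  1.6 -1.4] [0.1 0.4 0. ] | n 1.1
```

View pics/t5.png

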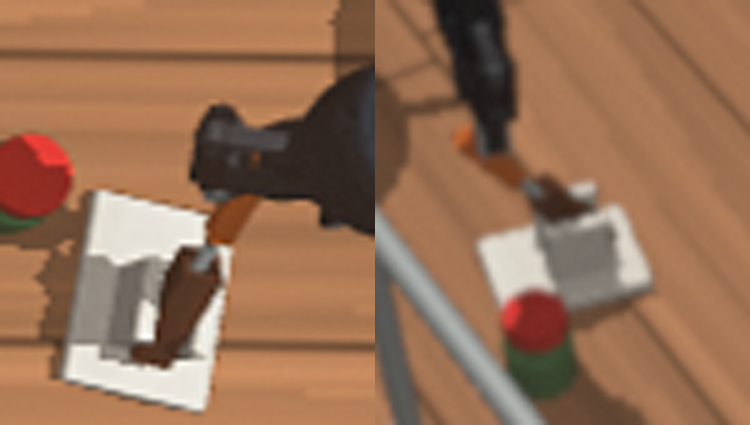

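The fingers straddle the orange handle: in the scene crop, the near finger crosses the handle's middle. I'll go down the rest and close.

```bash
python3 -m creep '[[8,1.6,-1,0,0.4,0],[20,1.6,-1,0,0.4,0],[33,1.6,-1,0,0.4,0],[42,1.6,-1,0,0.4,0],[45,1.6,-1,0,0.4,0],[45,1.6,-1,0,0.4,0],[45,1.6,-1,0,0.4,0]]'; python3 -m creep '[[0,0,0,0,0,0],[0,0,0,0,0,0],[0,0,0,0,0,0],[0,0,0,0,0,0],[0,0,0,0,0,0],[0,0,0,0,0,0],[0,0,0,0,0,0]]' 6 60;python3 -c "
from h import *
R=Rt(-.21,0);G=np.array([.464,-.354,.1185])
rows(G,R);a=.6
rows(G+.09*np.array([np.sin(a)*np.cos(.21),-np.sin(a)*np.sin(.21),np.cos(a)]),R)"
```

```text
clock: 14.68
position: [0.4634, -0.3542, 0.1173]
eef_rot: [0.165, 1.567, -0.164]
ft_force: [-0.2, 0.0, 0.5]
grip_width: 0.584
clock: 15.27
position: [0.4639, -0.3538, 0.118]
eef_rot: [0.165, 1.566, -0.164]
ft_force: [0.1, 3.1, 5.5]
grip_width: 0.155
row [-0.5 -0.2  0.2] [ 0.1 -0.1 -0. ] | n 0.0
row [-74.9  -0.2  50.9] [ 0.1 -0.1 -0. ] | n 2.2
```

```bash
python3 -m creep '[[-3,0,2,0,0,0],[-9,0,6.2,0,0,0],[-18,0,12.3,0,0,0],[-28,0,19.2,0,0,0],[-38,0,26,0,0,0],[-48,0,32.9,0,0,0],[-55,0,37.7,0,0,0],[-55,0,37.7,0,0,0]]';python3 -m creep '[[-5,0,3.4,0,0,0],[-13,0,9,0,0,0],[-24,0,16.4,0,0,0],[-35,0,24,0,0,0],[-43,0,29.4,0,0,0],[-46,0,31.5,0,0,0],[-46,0,31.5,0,0,0]]'; python3 -c "
from h import *
print(observe()['joint_positions'])
cv2.imwrite('pics/t6.png',np.hstack([crop(0,get_image(n)[:,:,::-1],b,4) for n,b in(('top',(430,150,530,280)),('scene',(225,40,325,170)))]))
R=Rt(YAW,.6);rows([.40,-.12,.32],R)"
```

```text
clock: 15.93
position: [0.5027, -0.363, 0.1751]
eef_rot: [0.163, 1.562, -0.166]
ft_force: [0.6, 2.3, 3.7]
grip_width: 0.153
clock: 16.52
position: [0.5321, -0.3692, 0.2193]
eef_rot: [0.164, 1.565, -0.165]
ft_force: [-0.6, 0.0, -1.2]
grip_width: 0.154
[ 1.0828  0.719  -0.8501  1.5364  0.5739  1.15    1.4778]
row [-101.7  216.3 -179.9] [-13.9 -34.3   4.3] | n 7.2
```

View pics/t6.png

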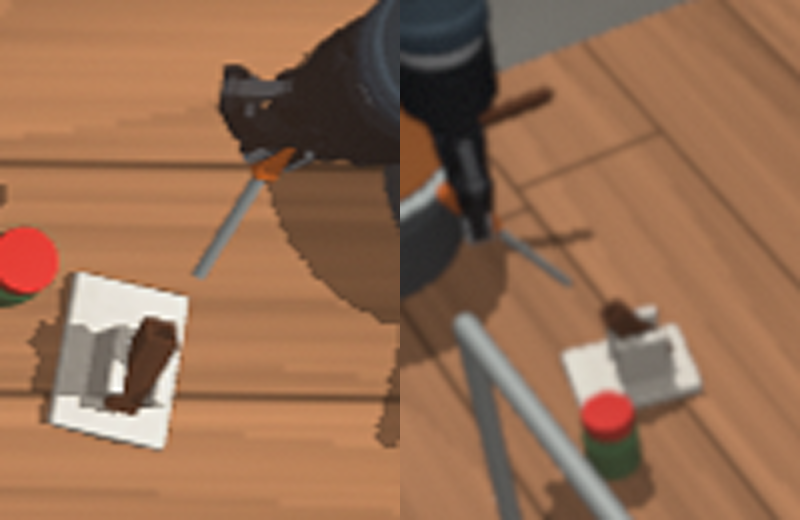

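The rod is out of the sleeve and firmly held, with its tip at top px (480,219) / scene px (267.5,111). Next I'll swing towards the pot, standing the rod upright.

```bash
python3 -c "
from h import *
R=Rt(YAW,.6);rows([.46,-.14,.28],Rt(-.05,.35));rows([.46,.0,.28],R)"
```

```text
row [ -61.8  209.2 -116.9] [ -9.  -20.2   1.6] | n 5.9
row [ -61.8  346.1 -146. ] [-13.9 -34.3   4.3] | n 9.1
```

```bash
python3 -m creep '[[-8,20,-12,-1,-2,0],[-18,50,-30,-2,-5,0.4],[-30,85,-50,-4,-8.5,0.7],[-42,125,-72,-5,-12.5,1],[-54,165,-95,-7,-16.5,1.3],[-62,205,-114,-9,-20,1.6],[-62,240,-125,-10,-24,2.2],[-62,275,-132,-11.5,-28,3]]';python3 -m creep '[[0,28,0,-1,-3,0.5],[0,55,0,-2,-5.5,1],[0,70,0,-2.4,-6.3,1.3],[0,70,0,-2.4,-6.3,1.3],[0,70,0,-2.4,-6.3,1.3]]'; python3 -c "
from h import *
print(observe()['joint_positions'])
R=Rt(YAW,.6);rows([.48,.0385,.26],R);rows([.5,.0385,.25],R)"
```

```text
clock: 17.28
position: [0.4574, -0.0838, 0.279]
eef_rot: [0.007, 1.1, -0.006]
ft_force: [0.9, 3.1, -1.0]
grip_width: 0.155
clock: 17.7
position: [0.4596, -0.0151, 0.2803]
eef_rot: [-0.018, 0.991, 0.039]
ft_force: [-0.6, -1.2, -0.4]
grip_width: 0.153
[ 1.2801 -0.0758 -1.2504  2.3586 -0.4273  0.2468  2.0056]
row [29.5 52.7  7.7] [-0.  -1.1 -0.1] | n 1.5
row [48.8 51.9 18.9] [-0.  -1.1 -0.1] | n 1.8
```

```bash
python3 -m creep '[[8,8,3,0,-0.5,0],[20,20,7,0,-1,0],[33,34,12,0,-1.1,0],[44,46,17,0,-1.1,0],[49,52,19,0,-1.1,0],[49,52,19,0,-1.1,0],[49,52,19,0,-1.1,0],[49,52,19,0,-1.1,0]]'; python3 -c "
from h import *
print(observe()['joint_positions'])
R=Rt(YAW,.6);rows([.5,.0385,.25],R)
T,S=get_image('top'),get_image('scene')
p=observe()['position'];print(proj('top',p),proj('scene',p),proj('top',p-[0,0,.12]),proj('scene',p-[0,0,.12]))
cv2.imwrite('pics/t7.png',np.hstack([crop(0,I[:,:,::-1],b,4) for I,b in((T,(270,140,370,250)),(S,(265,150,365,260)))]))"
```

```text
clock: 18.37
position: [0.4949, 0.0278, 0.2532]
eef_rot: [-0.014, 0.98, 0.031]
ft_force: [-0.0, -0.3, -0.4]
grip_width: 0.155
[ 0.6714  0.1196 -0.9042  2.3397  0.9404  0.2307  0.5305]
row [ 5.7 10.5  2.7] [-0.4 -0.5  0.1] | n 0.3
[326.4803 195.3198] [320.3715 167.0657] [325.9244 204.9564] [320.5037 193.5394]
```

View pics/t7.png

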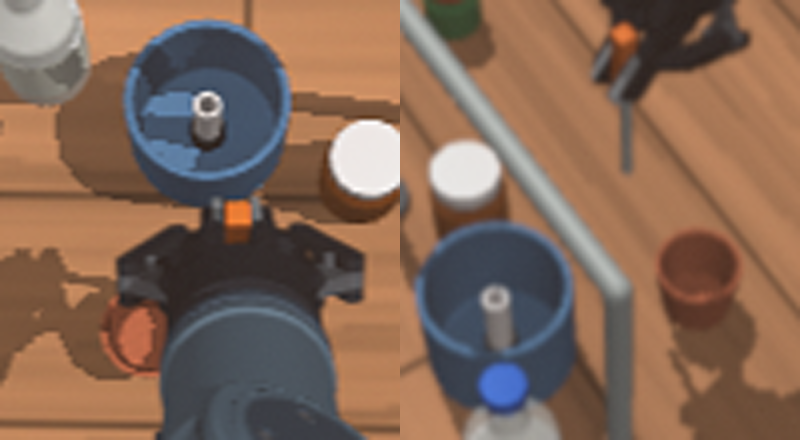

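The lid is off and the white vial mouth shows at top px about (321.7,165.5) and scene px about (288.7,224.5). The rod hangs vertical with its tip at scene px (321.7,193).

```bash
python3 -c "
from h import *
print(tri((288.6,224.4),(321.6,165.4)),plane('scene',(288.6,224.4),.085),plane('top',(321.6,165.4),.085))
p=observe()['position'];print('tip',p,plane('scene',(321.6,193),p[2]-.12), 'handle top',tri((321,159.5),(329.4,192.4)))
R=Rt(YAW,.6);rows([.608,.0437,.245],R);print(observe()['joint_positions'])"
```

```text
[0.6112 0.0447 0.085 ] [0.6106 0.0455 0.085 ] [0.612 0.044 0.085]
tip [0.4949 0.0313 0.2533] [0.4913 0.0314 0.1333] handle top [0.4937 0.0273 0.2801]
row [70.1  7.8 89.6] [-0.1 -0.5 -0.2] | n 2.7
[ 0.6673  0.1202 -0.9059  2.339   0.9351  0.2295  0.5369]
```

```bash
python3 -m creep '[[6,1,8,0,-0.5,0],[18,3,23,0,-0.5,0],[33,5,42,0,-0.5,0],[48,7,62,0,-0.5,0],[61,8.5,79,0,-0.5,-0.2],[71,8.6,91,0,-0.5,-0.2],[71,8.6,91,0,-0.5,-0.2],[71,8.6,91,0,-0.5,-0.2]]';python3 -m creep '[[0,0,0,0,0,0],[0,0,0,0,0,0],[0,0,0,0,0,0]]'; python3 -c "
from h import *
R=Rt(YAW,.6);rows([.61,.0445,.245],R);print(observe()['joint_positions'])
S=get_image('scene');p=observe()['position'];print(p,proj('scene',p-[0,0,.12]))
cv2.imwrite('pics/t8.png',crop(0,S[:,:,::-1],(255,155,325,240),7))"
```

```text
clock: 19.13
position: [0.6086, 0.0401, 0.2451]
eef_rot: [-0.015, 0.972, 0.029]
ft_force: [-0.4, -0.6, -0.1]
grip_width: 0.158
clock: 19.38
position: [0.6081, 0.0414, 0.2458]
eef_rot: [-0.018, 0.971, 0.03]
ft_force: [0.8, -0.3, -0.7]
grip_width: 0.156
row [1.8 3.1 1.2] [-0.3  0.   0.3] | n 0.1
[ 0.4935  0.3596 -0.7963  2.1104  1.1705  0.3747  0.38  ]
[0.6082 0.0416 0.2459] [287.6191 215.4586]
```

View pics/t8.png

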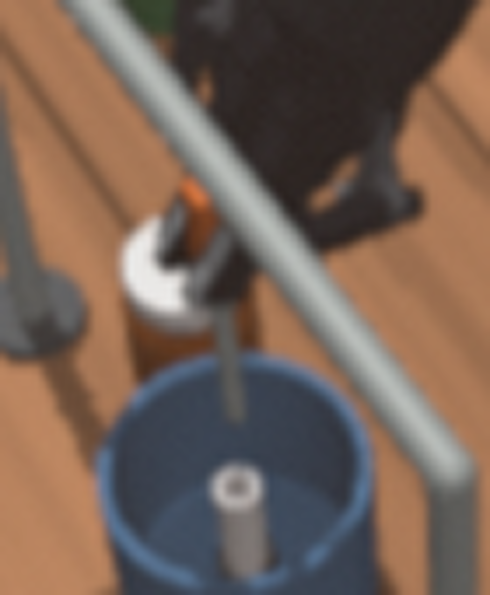

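```bash
python3 -c "
from h import *
p=observe()['position'];t=plane('scene',(288.3,214.4),p[2]-.12);v=plane('scene',(288.6,224.1),.085)
print(p,t,v,v-t)
R=Rt(YAW,.6);rows(p+np.r_[(v-t)[:2],-.026],R)
S=get_image('scene')
print(cv2.cvtColor(S,cv2.COLOR_RGB2GRAY)[200:230,280:298])"
```

```text
[0.6082 0.0416 0.2459] [0.605  0.0396 0.1259] [0.6101 0.0447 0.085 ] [ 0.0051  0.0051 -0.0409]
row [ 24.4   5.  -10.3] [-0.2  0.   0.3] | n 0.6
[[135 130 120 117 109  95  89  88  78  70  68  81 113 129 131 128 122 113]
 [113 113 115 112  99  86  90  90  78  69  66  78 108 128 132 130 128 119]
 [ 88  89  91  87  80  77  86  90  80  68  60  73 103 128 132 132 130 125]
 [ 70  71  70  69  68  74  87  91  84  66  59  72 103 127 133 132 132 130]
 [ 67  67  67  68  68  74  85  91  87  71  65  74  99 125 131 133 133 132]
 [ 67  69  72  77  81  86  86  91  89  83  85  91 104 124 130 130 131 132]
 [ 75  84  90  96  98  96  89  92  92  88  91  98 105 116 121 123 125 130]
 [ 97 101  99  95  91  86  83  89  89  81  79  82  86  92  98 105 114 121]
 [ 97  93  86  80  73  71  77  88  88  76  68  68  67  70  75  80  88  99]
 [ 81  75  70  67  67  67  74  86  89  78  67  65  64  65  64  65  69  75]
 [ 69  66  66  67  66  68  75  87  90  79  68  65  65  65  64  62  63  63]
 [ 65  66  66  67  68  68  74  86  90  83  71  66  65  65  65  63  64  62]
 [ 66  66  66  66  66  68  72  86  90  85  70  65  66  6
[... 594 characters left out ...]
 63  64  63  62  63  63]
 [ 68  68  68  68  68  70  84 107 115 108 102  83  66  62  63  62  63  61]
 [ 67  68  68  68  71  93 133 155 151 142 150 132  86  67  66  66  63  60]
 [ 68  68  67  69  82 126 170 158 139 139 160 167 111  73  71  71  68  65]
 [ 69  68  73  75  90 140 178 145 122 124 152 175 121  77  73  73  73  71]
 [ 72  75  78  79  89 138 181 156 136 138 158 170 119  76  73  74  74  74]
 [ 76  79  79  77  82 116 162 174 172 170 166 147 104  76  74  72  73  73]
 [ 79  78  76  75  75  89 121 149 154 154 145 123  95  77  72  73  74  73]
 [ 78  77  76  76  75  79  94 113 121 125 124 115  99  80  72  73  73  73]
 [ 77  78  76  76  77  78  89 105 112 117 120 115 104  80  74  75  73  73]]
```

```bash
python3 -c "
from h import *
p=observe()['position'];t=plane('scene',(288.05,213.75),p[2]-.12);v=plane('scene',(288.4,224.0),.085)
print(p,t,v,v-t,'along',tri((288.4,224.0),(321.6,165.4)))
R=Rt(YAW,.6)
for dz in(-.026,-.032):rows(p+np.r_[(v-t)[:2],dz],R)"
```

```text
[0.6084 0.0418 0.2459] [0.6045 0.0374 0.1259] [0.6104 0.0441 0.085 ] [ 0.0059  0.0067 -0.0409] along [0.6111 0.0444 0.0865]
row [24.9  6.5 -9.6] [-0.2  0.   0.3] | n 0.7
row [ 29.9   6.5 -13. ] [-0.2  0.   0.3] | n 0.8
```

```bash
python3 -c "
from h import *
T=get_image('top');S=get_image('scene');p=observe()['position'];print(p)
for n,I,b in(('top',T,(300,120,350,190)),('scene',S,(270,170,300,200))):
    c,st,pts=blob(I,(4,150,90),(14,255,255),b);print(n,c,st,plane(n,c,p[2]+.03),proj(n,p+[0,0,.03]))
cv2.imwrite('pics/t9.png',np.hstack([crop(0,I[:,:,::-1],b,8) for I,b in((T,(300,130,345,180)),(S,(268,170,313,220)))]))"
```

```text
[0.6086 0.042  0.2459]
top [322.8182 142.9697] [20 21  7  5 33] [0.6089 0.0412 0.2759] [322.4251 143.0825]
scene [282.72 184.88] [11 11  5  9 25] [0.6117 0.0452 0.2759] [283.1995 183.4474]
```

View pics/t9.png

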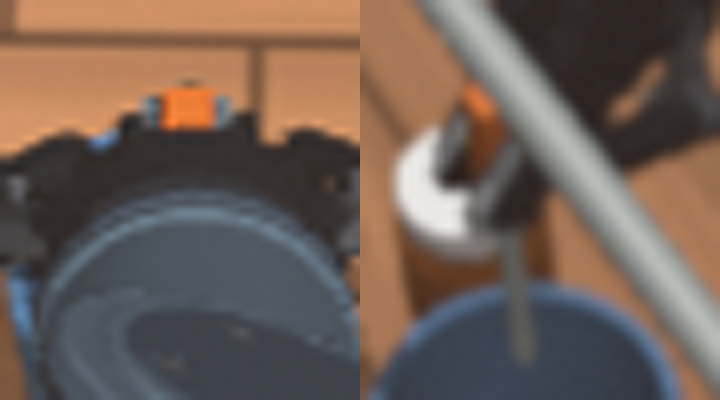

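From the crops, the top view shows the handle top at (322.8,143), so y is about 3 mm short of the vial, and the scene view shows the tip inside the pot ring. I've now used all 12 views, so from here I'll check with numbers only.

```bash
python3 -c "
from h import *
p=observe()['position'];rows(p+[.0035,.0027,-.034],Rt(YAW,.6))"
cat > tip.py <<'E'
from h import *
S=get_image('scene');p=observe()['position'];g=cv2.cvtColor(S,cv2.COLOR_RGB2GRAY)
print(p,observe()['ft_force'],Ro.from_rotvec(observe()['eef_rot']).as_matrix()[:,1]);print('cols 282..296');
for r in range(206,232):print(r,g[r,282:297])
E
```

```text
row [ 30.1   2.6 -16.3] [-0.2  0.   0.3] | n 0.8
```

```bash
python3 -m creep '[[2,2,3,-0.2,0,0.3],[2,2.6,3,-0.2,0,0.3],[5,2.6,1,-0.2,0,0.3],[12,2.6,-4,-0.2,0,0.3],[20,2.6,-9.5,-0.2,0,0.3],[27,2.6,-14.3,-0.2,0,0.3],[30,2.6,-16.3,-0.2,0,0.3],[30,2.6,-16.3,-0.2,0,0.3]]';python3 -m creep '[[0,0,0,0,0,0],[0,0,0,0,0,0],[0,0,0,0,0,0]]'; python3 tip.py
```

```text
clock: 20.25
position: [0.6116, 0.0449, 0.2104]
eef_rot: [-0.018, 0.972, 0.038]
ft_force: [0.2, 0.0, -0.9]
grip_width: 0.153
clock: 20.5
position: [0.6125, 0.0449, 0.2122]
eef_rot: [-0.018, 0.97, 0.037]
ft_force: [0.1, 0.1, 0.1]
grip_width: 0.158
[0.6125 0.0448 0.2122] [-0.538  -0.4059 -1.2729] [-0.0395  0.9992  0.0014]
cols 282..296
206 [ 94  87  65  47  44  42  43  53  74  95 105 116 123 123 127]
207 [ 97  87  71  61  61  60  57  59  70  81  86  94  99 105 114]
208 [83 78 71 71 80 79 71 65 66 67 68 70 73 80 88]
209 [70 68 68 76 87 89 77 66 63 65 64 65 63 65 68]
210 [65 66 67 74 87 90 79 68 66 66 64 64 65 63 62]
211 [66 68 67 74 86 92 85 70 66 65 67 65 64 64 63]
212 [66 66 68 73 85 92 87 70 65 66 65 66 63 65 63]
213 [66 67 66 73 81 90 86 72 66 66 64 65 63 64 63]
214 [66 67 66 68 79 89 87 72 67 67 66 63 64 64 62]
215 [67 66 66 69 76 88 87 73 66 66 64 66 65 63 63]
216 [66 68 67 68 76 89 89 75 67 64 66 64 64 62 63]
217 [67 67 68 68 74 87 89 77 67 65 65 63 64 63 62]
218 [66 67 68 69 74 85 90 82 70 65 63 64 62 63 62]
219 [68 68 68 68 74 84 91 85 69 63 65 63 64 63 62]
220 [67 68 69 68 71 81 91 85 72 66 63 62 63 62 62]
221 [68 67 67 68 77 87 92 94 93 81 67 64 63 62 60]
222 [ 68  67  70  90 117 113  99 109 132 125  85  67  65  64  61]
223 [ 68  69  81 125 163 133 105 118 150 164 110  74  72  70  68]
224 [ 73  74  91 141 177 139 112 119 150 176 122  78  74  73  71]
225 [ 77  77  90 139 181 156 132 126 148 169 118  76  73  74  73]
226 [ 79  77  82 114 161 174 160 138 141 144 105  76  73  72  73]
227 [ 78  74  76  88 120 148 146 129 127 119  95  77  73  72  72]
228 [ 76  75  74  79  95 114 119 120 120 114  99  80  73  73  73]
229 [ 76  76  75  78  89 105 113 117 119 116 102  80  73  73  73]
230 [ 75  75  75  79  90 103 113 118 120 118 104  81  73  73  74]
231 [ 76  75  76  79  88 104 112 118 120 118 104  79  72  73  73]
```

```bash
python3 -c "
from h import *
a=np.array([.6083,.0417,.2459]);b=np.array([.6125,.0448,.2122])
for L in(.12,.114):
  A=proj('scene',a-[0,0,L]);B=proj('scene',b-[0,0,L]);print(L,A,B,B-A)
  e=proj('scene',b-[0,0,L]+np.array([.2856,.4753,0])/.5545*.004);print('near edge',e)
print(proj('scene',[.6107,.0442,.085]),proj('scene',[.6107,.0442,.095]))
T=get_image('top');p=observe()['position'];c,st,pts=blob(T,(4,150,90),(14,255,255),(300,120,350,190));print(c,st,plane('top',c,p[2]+.03),plane('top',c,p[2]+.036))"
```

```text
0.12 [287.6193 215.4984] [287.706  223.2321] [0.0867 7.7337]
near edge [287.6615 224.4543]
0.114 [287.4639 214.3508] [287.5545 222.1446] [0.0905 7.7938]
near edge [287.5096 223.3701]
[288.3357 224.0808] [288.0886 222.2802]
[321.5143 146.5714] [19 24  6  6 35] [0.612  0.0441 0.2422] [0.6099 0.0441 0.2482]
```

The tip lines up with the mouth to about 1 mm, the rod's slope matches vertical, and the tip is about 13 mm above the mouth. I'll correct x by 0.7 mm and start down gently.

```bash
python3 -m creep '[[0.4,-0.2,0.6,0,0,0],[3,-0.2,-1.2,0,0,0],[6.5,-0.2,-3.6,0,0,0],[10,-0.2,-6,0,0,0],[13.5,-0.2,-8.4,0,0,0],[17,-0.2,-10.8,0,0,0],[18.5,-0.2,-11.8,0,0,0],[18.5,-0.2,-11.8,0,0,0]]'; python3 -c "
from h import *
s=observe();print(s['position'],s['ft_force'],s['torque'])"
```

```text
clock: 21.27
position: [0.6128, 0.0446, 0.1893]
eef_rot: [-0.018, 0.971, 0.037]
ft_force: [0.4, 0.1, -0.3]
grip_width: 0.155
[0.6128 0.0446 0.1893] [ 0.3618  0.0921 -0.3037] [-0.0529  0.6792 -0.006 ]
```

```bash
python3 tip.py | sed -n '1p;12,30p'; python3 -m creep '[[2.5,0,-1.7,0,0,0],[6,0,-4.1,0,0,0],[9.5,0,-6.5,0,0,0],[13,0,-8.9,0,0,0],[16,0,-11,0,0,0],[16,0,-11,0,0,0]]'
```

```text
[0.6129 0.0447 0.1896] [ 0.0494 -0.3042  0.2073] [-0.0397  0.9992  0.0014]
215 [67 68 67 70 77 89 87 72 66 66 65 64 64 63 63]
216 [67 67 67 68 76 87 88 75 67 65 64 66 64 64 63]
217 [68 68 69 69 75 87 89 77 66 65 64 64 64 64 62]
218 [67 66 69 67 75 87 90 80 68 65 65 64 63 64 62]
219 [68 68 68 68 75 87 90 83 68 63 64 63 63 62 63]
220 [68 68 68 67 73 83 91 86 73 65 64 63 65 62 61]
221 [67 67 67 70 77 87 92 94 92 81 67 62 62 63 62]
222 [ 67  68  69  90 117 113  96 103 124 123  86  67  65  66  63]
223 [ 68  70  81 126 162 126  94 103 141 163 110  73  71  71  68]
224 [ 73  74  91 139 175 126  91  98 141 173 122  77  72  73  72]
225 [ 77  78  90 137 180 147 111 106 140 168 118  77  73  74  74]
226 [ 78  77  81 114 160 169 149 126 136 142 105  76  71  73  73]
227 [ 78  77  75  90 122 145 140 125 126 118  96  77  74  73  73]
228 [ 76  76  74  78  93 114 119 119 120 114  99  79  73  74  72]
229 [ 76  76  76  79  88 105 113 117 120 115 104  80  73  73  73]
230 [ 75  75  77  78  89 104 113 117 119 117 105  81  73  73  73]
231 [ 75  75  76  78  88 103 113 117 120 117 104  80  72  75  73]
clock: 21.82
position: [0.6127, 0.0446, 0.1698]
eef_rot: [-0.018, 0.971, 0.037]
ft_force: [0.0, -0.0, -0.3]
grip_width: 0.151
```

The rod is inside the vial: the near rim and wall pixels are intact below it, and there is no force. I'll carry on down, slowing near the floor.

```bash
python3 -m creep '[[2.5,0,-1.7,0,0,0],[6,0,-4.1,0,0,0],[9.5,0,-6.5,0,0,0],[12.5,0,-8.6,0,0,0],[15,0,-10.3,0,0,0],[15,0,-10.3,0,0,0]]'; python3 -m creep '[[1,0,-0.7,0,0,0],[2,0,-1.4,0,0,0],[3,0,-2.05,0,0,0],[3.5,0,-2.4,0,0,0],[3.5,0,-2.4,0,0,0]]'
```

```text
clock: 22.32
position: [0.6127, 0.0446, 0.1516]
eef_rot: [-0.018, 0.971, 0.037]
ft_force: [-0.4, -0.6, -0.6]
grip_width: 0.154
clock: 22.73
position: [0.6129, 0.0447, 0.1479]
eef_rot: [-0.018, 0.97, 0.037]
ft_force: [-0.1, 0.5, -0.7]
grip_width: 0.151
```

```bash
python3 -m creep '[[0.8,0,-0.55,0,0,0],[1.6,0,-1.1,0,0,0],[2.4,0,-1.65,0,0,0],[2.4,0,-1.65,0,0,0]]'; python3 -m creep '[[0.6,0,-0.4,0,0,0],[1.2,0,-0.8,0,0,0],[1.2,0,-0.8,0,0,0]]'
```

```text
clock: 23.07
position: [0.6129, 0.0447, 0.1449]
eef_rot: [-0.018, 0.97, 0.037]
ft_force: [0.4, -0.0, -0.7]
grip_width: 0.158
clock: 23.32
position: [0.6136, 0.0449, 0.1445]
eef_rot: [-0.018, 0.968, 0.037]
ft_force: [-4.2, -0.8, 8.1]
grip_width: 0.155
```

The tip touched bottom at the expected depth (TCP z 0.1447, so 115 mm of rod is below the grip). I'll ease off slightly, release and withdraw along the tool axis.

```bash
python3 -m creep '[[-0.6,0,0.4,0,0,0],[-0.6,0,0.4,0,0,0]]'; python3 -m creep '[[0,0,0,0,0,0],[0,0,0,0,0,0],[0,0,0,0,0,0],[0,0,0,0,0,0],[0,0,0,0,0,0],[0,0,0,0,0,0]]' 48; python3 -m creep '[[-5,0,0,0,0,0],[-15,0,0,0,0,0],[-30,0,0,0,0,0],[-48,0,0,0,0,0],[-66,0,0,0,0,0],[-84,0,0,0,0,0],[-100,0,0,0,0,0],[-115,0,0,0,0,0]]'; python3 -c "
from h import *
print(observe()['joint_positions']);rows([.46,.04,.27],Rt(YAW,.5))"
```

```text
clock: 23.48
position: [0.6131, 0.0447, 0.1446]
eef_rot: [-0.018, 0.97, 0.037]
ft_force: [0.1, -0.0, 1.4]
grip_width: 0.154
clock: 23.98
position: [0.6129, 0.0447, 0.1443]
eef_rot: [-0.018, 0.97, 0.037]
ft_force: [-0.4, -0.0, 1.1]
grip_width: 0.561
clock: 24.65
position: [0.5473, 0.0423, 0.2403]
eef_rot: [-0.019, 0.969, 0.038]
ft_force: [0.9, -0.5, 0.1]
grip_width: 0.563
[ 0.4665  0.2424 -0.7495  2.2525  1.2083  0.2822  0.281 ]
row [-73.9   1.3 -55.3] [-0.   5.8 -0. ] | n 2.2
```

Back off clear, then check all positions numerically.

```bash
python3 -m creep '[[-10,0,-9,0,0,0],[-25,0,-25,0,2,0],[-45,0,-42,0,4,0],[-65,0,-52,0,5.8,0],[-74,0,-55,0,5.8,0],[-74,0,-55,0,5.8,0],[-74,0,-55,0,5.8,0],[-74,0,-55,0,5.8,0]]'; python3 - <<'E'
from h import *
T,S=get_image('top'),get_image('scene')
cv2.imwrite('pics/fT.png',T[:,:,::-1]);cv2.imwrite('pics/fS.png',S[:,:,::-1])
b={}
for n,I,bx in(('top',T,(300,130,345,175)),('scene',S,(270,180,305,225))):
    c,st,p=blob(I,(4,150,90),(14,255,255),bx);b[n]=c;print('orange',n,c,st,'expected handle mid',proj(n,[.6107,.0442,.15]),'top',proj(n,[.6107,.0442,.18]))
print('tri',tri(b['scene'],b['top']))
for n,I,bx,z in(('top',T,(185,198,258,272),.045),('scene',S,(362,244,434,308),.045)):
    c,st,p=blob(I,(100,90,40),(118,255,255),bx);e=cv2.fitEllipse(cv2.convexHull(p.astype(np.int32)));print('lid',n,e,plane(n,e[0],z))
for n,I in(('top',T),('scene',S)):
    A=cv2.imread(f'pics/{n}0.png')[:,:,::-1].astype(int);d=(np.abs(A-I).sum(2)>90).astype(np.uint8)
    d=cv2.morphologyEx(d,cv2.MORPH_OPEN,np.ones((3,3),np.uint8));_,_,s,c=cv2.connectedComponentsWithStats(d);print(n,[(list(s[i][:4]),s[i][4]) for i in range(1,len(s)) if s[i][4]>15])
E
```

```text
clock: 25.32
position: [0.4611, 0.0377, 0.2696]
eef_rot: [-0.021, 1.07, 0.034]
ft_force: [-0.7, 0.2, -0.1]
grip_width: 0.563
orange top [322.     158.3103] [20 23  5 12 58] expected handle mid [321.5034 158.808 ] top [321.4946 155.2338]
orange scene [285.0096 207.8269] [  4  19  17  20 104] expected handle mid [286.6622 211.8828] top [285.8321 205.8327]
tri [0.6099 0.0411 0.1641]
lid top ((217.50291442871094, 230.927001953125), (32.30430603027344, 43.516902923583984), 49.151729583740234) [0.4348 0.3241 0.045 ]
lid scene ((396.4049377441406, 277.2513122558594), (32.33306884765625, 42.64126968383789), 106.38331604003906) [0.4338 0.3239 0.045 ]
top [([np.int32(317), np.int32(147), np.int32(10), np.int32(3)], np.int32(30)), ([np.int32(303), np.int32(153), np.int32(38), np.int32(30)], np.int32(659)), ([np.int32(303), np.int32(205), np.int32(56), np.int32(41)], np.int32(1553)), ([np.int32(292), np.int32(210), np.int32(11), np.int32(10)], np.int32(63)), ([np.int32(181), np.int32(212), np.int32(75), np.int32(93)], np.int32(3614)), ([np.int32(470), np.int32(212), np.int32(14), np.int32(18)], 
[... 2442 characters left out ...]
7)), ([np.int32(607), np.int32(190), np.int32(16), np.int32(15)], np.int32(143)), ([np.int32(628), np.int32(197), np.int32(11), np.int32(8)], np.int32(57)), ([np.int32(497), np.int32(198), np.int32(53), np.int32(75)], np.int32(1152)), ([np.int32(500), np.int32(200), np.int32(140), np.int32(200)], np.int32(11782)), ([np.int32(275), np.int32(203), np.int32(31), np.int32(33)], np.int32(456)), ([np.int32(472), np.int32(215), np.int32(23), np.int32(26)], np.int32(303)), ([np.int32(271), np.int32(221), np.int32(9), np.int32(13)], np.int32(60)), ([np.int32(345), np.int32(241), np.int32(152), np.int32(57)], np.int32(4119)), ([np.int32(419), np.int32(252), np.int32(16), np.int32(16)], np.int32(107))]
```

The arm's shadow cuts the lid mask, and the dye jar's amber merges with the handle in the scene mask. I'll swing the arm aside and repeat with tighter masks.

```bash
python3 -m creep '[[-5,-20,0,0,0,0],[-10,-55,0,0,3,0],[-15,-95,0,0,6,0],[-15,-135,0,0,9,0],[-15,-165,0,0,12,0],[-15,-180,0,0,14,0],[-15,-180,0,0,14,0],[-15,-180,0,0,14,0]]'; python3 - <<'E'
from h import *
T,S=get_image('top'),get_image('scene')
for n,I,bx,z in(('top',T,(185,198,258,272),.045),('scene',S,(362,244,434,308),.045)):
    c,st,p=blob(I,(98,60,20),(125,255,255),bx);e=cv2.fitEllipse(cv2.convexHull(p.astype(np.int32)));print('lid',n,st,e,plane(n,e[0],z))
    c,st,p=blob(I,(10,70,140),(22,200,255),(205,215,232,250) if n=='top' else (388,258,408,280));
    print('knob exp',proj(n,[.426,.317,.094]))
for n,bx in(('top',(205,270,235,300)),('scene',(415,240,450,275)),('top',(290,208,322,236)),('scene',(326,205,355,235))):
    A=cv2.cvtColor(cv2.imread(f'pics/{n}0.png'),cv2.COLOR_BGR2RGB);I=T if n=='top' else S
    print(n,bx,[blob(X,(0,140,20),(9,255,255),bx)[0] for X in(A,I)])
h=cv2.cvtColor(S,cv2.COLOR_RGB2HSV)[196:222,276:296]
print(np.where((h[:,:,0]<15)&(h[:,:,1]>150),h[:,:,2],0))
E
```

```text
clock: 26.08
position: [0.4614, -0.1418, 0.2814]
eef_rot: [-0.023, 1.316, 0.035]
ft_force: [-0.5, 1.2, -0.4]
grip_width: 0.56
lid top [  14   15   42   42 1283] ((219.67132568359375, 233.3649444580078), (40.74796676635742, 42.65888977050781), 47.04788589477539) [0.4283 0.3178 0.045 ]
knob exp [215.1104 232.2002]
lid scene [  14   13   42   38 1140] ((396.6680908203125, 275.5047607421875), (37.463897705078125, 42.252315521240234), 118.50116729736328) [0.43   0.3203 0.045 ]
knob exp [400.0108 266.3041]
top (205, 270, 235, 300) [array([229., 283.]), array([224.5, 275.5])]
scene (415, 240, 450, 275) [array([427.0556, 260.3148]), array([427.6161, 260.1696])]
top (290, 208, 322, 236) [array([306.5395, 221.9639]), array([307.1638, 221.9242])]
scene (326, 205, 355, 235) [array([339.5515, 217.3322]), array([338.9461, 218.2155])]
[[  0   0   0   0   0   0   0   0   0   0   0   0   0   0   0   0   0   0
    0   0]
 [  0   0   0   0   0   0   0   0   0   0   0   0   0   0   0   0   0   0
    0   0]
 [  0   0   0   0   0   0   0   0   0   0   0   0   0   0   0   0   0   0
    0   0]
 [  0   0   0
[... 1242 characters left out ...]
   0   0
    0   0]
 [  0   0   0   0   0   0   0   0   0 101 115 117 116 108   0   0   0   0
    0   0]
 [  0   0   0   0   0   0   0   0   0  99 113 117 116 110   0   0   0   0
    0   0]
 [  0   0   0   0   0   0   0   0   0  96 109 117 117 115   0   0   0   0
    0   0]
 [  0   0   0   0   0   0   0   0   0   0 104 116 117 117   0   0   0   0
    0   0]
 [  0   0   0   0   0   0   0   0   0   0   0 112   0   0   0   0   0   0
    0   0]
 [  0   0   0   0   0   0   0   0   0   0   0   0   0   0   0   0   0   0
    0   0]
 [  0   0   0   0   0   0   0   0   0   0   0   0   0   0   0   0   0   0
    0   0]
 [  0   0   0   0   0   0   0   0   0   0   0   0   0   0   0   0   0   0
    0   0]]
```

```bash
python3 -c "
from station import *
print(sign_off())"
```

```text
the job is handed in; nothing more can be done
None
```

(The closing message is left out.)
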